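Steady a hanging tube carrier over the water bath

ROBOT

A 6-joint arm with a two-finger parallel gripper is mounted at the origin on the work surface. World frame = base frame: x ahead of the robot, y to its left, z up, the work surface at z = 0. Lengths are in m, angles in rad, forces in N, time in s.
With the tool pointing down it reaches from about 0.325 to 0.9 m from the base axis. Payload 6.1 kg.
Tool frame: the origin (TCP) lies between the finger pads; the fingertips stand 22 mm ahead of it and the grasp point (between the pads) lies 3 mm ahead of it (r.finger_overhang is the distance from the TCP to the fingertips, in m); z points along the fingers, y is the line along which they close (so a half turn about z gives the same grasp; the last joint's range is limited). The gripper opens to 85 mm and grips with 20 to 120 N. Pads are 22 mm wide; open, the fingers measure 114 mm over their backs; the gripper's body (76 mm by 85 mm) begins 54 mm behind the grasp point. The pads swing forward as they close: fully open they stand 13 mm farther back than shut.
Start: joints at [-1.283, 0.22, 1.526, -0, 1.395, -0.126], TCP at [0.251, -0.572, 0.253] pointing down, gripper open.
Joint ranges: [-2.98, 2.98], [-0.91, 2.08], [0.09, 2.57], [-1.24, 4.39], [0.2, 2.65], [-2.68, 2.68]. Speed limits (rad/s): [2.57, 2.57, 3.01, 3.14, 3.14, 3.14].

INTERFACE

Orientations are given as a rotation vector (axis times angle).
In Python, from rig import r, snapshot, get_calibration gives the robot as it stands. Calls block until the motion is done:
- r.reach(position, orientation): joint-space move of the TCP to a pose.
- r.line_to(position, vel=0.15, attitude=None): straight line of the TCP; attitude=None keeps the orientation; vel is the mean speed in m/s.
- r.set_joints(angles): joint-space move.
- r.gripper_to(opening): opening from 0.0 (shut) to 1.0 (fully open); the grip force is fixed at half the most; returns when the fingers have stopped.
- r.sleep(seconds).
- r.solve_ik(position, orientation): joint angles nearest the present ones, or None.
- r.state(): the state.
- snapshot(name): name is "scene" or "side" or "wrist"; returns the picture (420x560x3 uint8, blue, green, red); there is no depth.
- get_calibration(name): a dict with "intrinsics" (3x3 intrinsics, pixels), "position" and "rotation" of the camera in the world. Camera axes: x right, y down, z forward; pixel columns grow to the right and rows downward; lengths in m; the calibration is good to about 2 mm. The wrist camera is an equidistant fisheye: a pixel r from the principal point sees the ray r / f radians off the axis. A picture is of the moment at which its call begins: read the wrist's pose just before it. get_calibration takes no time and is no camera call; for the wrist camera it gives the pose at the moment of the call.
A pose or a line that the arm cannot do raises r.PlanningError and nothing moves.
- r.sign_off(): hands the job in; it is judged then, once.
The state is a dict: "clock": time; "joints": joint angles; "qd": joint speeds; "joint_torque": joint torques, N m; "tool_pos": TCP position; "tcp_rot": TCP orientation; "ft_force": force on the tool from outside, world axes, zero at the start; "ft_torque": the same for the moment, N m; "opening": opening from 0.0 (shut) to 1.0 (fully open); "grasp_force": force on a finger pad.
Only numpy, scipy, OpenCV 4.12 (cv2) and the standard library are available. Lean on these libraries where they do the work, as an engineer would, in place of code of your own. Each camera call takes 0.05 s, during which the arm holds its last target. There are 200 camera calls.

TASK

Slide the trolley along the overhead rail by its black knob so that the hanging tube carrier leaves the drip cup, and bring it to a stop centred over the round steel bath, not the square tray. The carrier is pulled over the cup's rim and swings hard: take the swing out with the trolley alone, without touching the carrier or letting it swing so far that it spills, until it has hung practically still over the bath for at least three seconds. Then let go of the knob and leave it hanging there still, with everything else where it was.

Things in the scene. Friction and masses are not known exactly. Their poses are not given: they have to be found in the camera images.
- rail: Aluminium bench rail, a bar 860 mm long, 24 mm wide, with its top at 300 mm, on two end posts; fixed. Origin on the table under the middle of the bar. Its y axis runs along the bar, the trolley's travel direction.
- trolley (a joint): Position of the trolley along the rail in m, growing towards the rail's +y: at the start 0.000 to 0.008 with the carrier parked at the drip cup, end stop at 0.46. At value q the trolley's centre is at y = -0.200 + q, x = 0 in the rail's frame. The trolley (0.5 kg) slides with 1.5 N of friction and 2 N s/m of drag and stays where it is left.
- knob (a point): Middle of the trolley's knob: an upright black cylinder, diameter 30 mm, from 310 to 353 mm above the table, on top of the trolley plate (top at 310 mm); this point is at 330 mm. Grip it from above.
- pivot (a point): The trolley's pivot pin, a level pin 200 mm above the table, straight below the knob, on which the carrier hangs and swings along the rail.
- hanger (a joint): Swing angle about the pivot, rad: 0 hanging plumb (its rest), positive with the underside displaced to the rail's +y. Almost undamped: a swing halves in about 35 s. With trolley acceleration a along +y: angle'' = -w^2 (angle + a / 9.81), w = 5.1 rad/s nominal (period 1.23 s), up to 7 percent off with the tubes' hidden weight. Spills beyond 0.75 rad.
- carrier: The hanging carrier, about 0.7 kg in all with its hanger and tubes: a steel tray 290 mm long (along the rail) and 60 mm wide with a tube block at either end, its floor 52 mm below the pivot, and a pin of diameter 10 mm pointing down under its middle. Origin at the pivot. Not to be touched.
- pin_tip (a point): Lowest point of the carrier's pin, 140 mm below the pivot: 60 mm above the table when hanging plumb. At the start it stands inside the drip cup.
- drip_cup: Round steel cup, outer diameter 48 mm, wall 5 mm, rim 68 mm above the table, on a loose steel foot 110 x 110 x 28 mm (2.8 kg in all). Origin under its middle. The rim catches the carrier's pin: as the trolley is pulled away, the carrier leans back to about -0.35 rad until the pin slips over the rim and the carrier swings free, however slowly it is pulled. It must stay where it is.
- bath_mouth (a point): Centre of the mouth of the round steel bath, diameter 110 mm, height 48 mm, fixed under the rail; the target is to have the pivot straight above this point.
- rinse_tray: Square steel tray 110 x 110 x 48 mm, fixed under the rail beside the bath, nearer to or farther from the cup than the bath. Not the target. Origin under its middle.
- foam_rack: Bystander: black foam tube rack 100 x 200 x 35 mm with one tube. Leave alone. Origin under its middle.
- tip_box: Bystander: blue pipette-tip box with clear lid, 90 x 125 x 67 mm. Leave alone. Origin under its middle.
Not all that is in view belongs to the job. What is shaped like the part that bears bath_mouth but orange, purple or red is not meant.

How it is judged:
On the way, in this order (a step that is already met when the one before it is completed fails the run):
1. the carrier's pin is out of the drip cup and clear of it (horizontal distance between pivot and drip_cup above 0.08 m and horizontal distance between pin_tip and drip_cup above 0.035 m).
2. the carrier hangs over the bath without swinging for 3 s (horizontal distance between pivot and bath_mouth below 0.014 m and value of joint hanger between -0.09 and 0.09 rad), for 3 s.
At the end, for the whole second after the job is handed in: The pivot is within 14 mm (horizontally) of the centre of the bath's mouth, the swing angle stays within 0.09 rad of plumb, the trolley is at rest and released, and the drip cup is within 20 mm of where it was (all of step 2 and linear speed of carrier below 0.05 m/s and distance of drip_cup from where it was at the start of the episode below 0.02 m); the robot touches nothing.
It fails at once if the carrier swings beyond 0.75 rad and spills (value of joint hanger above 0.75 rad or value of joint hanger below -0.75 rad).
It fails at once if the robot touches the hanging carrier (contact force between any of the arm, the fingers and carrier above 1 N).
It fails at once if the drip cup is shifted (distance of drip_cup from where it was at the start of the episode above 0.025 m).
It fails at once if a bystander is disturbed (distance of any of foam_rack, tip_box from where it was at the start of the episode above 0.02 m).
It also fails if it takes over 45 s, if anything falls off the work surface, if the arm or the gripper's body presses on something with over 40 N, if the wrist force passes 120 N, or if a joint passes its speed limit or range.

## Working session

There is one attempt and no reset: what is moved stays moved. The work goes in short steps, each a Python script; the robot and the scene stay as the last script left them, time stands still between calls to the robot, and variables do not carry over. Pictures are saved under pics/ and viewed, at most 10 in all, crops included, and the job is handed in when it is done.

```bash
ls; mkdir -p pics
python3 - <<'E'
from rig import r, snapshot, get_calibration
import cv2, numpy as np
for n in ("scene","side"):
    im=snapshot(n); cv2.imwrite(f"pics/{n}0.png",im); c=get_calibration(n); print(n,np.round(c["intrinsics"],1).tolist(),np.round(c["position"],4),np.round(c["rotation"],4).tolist())
print(r.state()["clock"])
E
```

```text
pics
scene [[519.3, 0.0, 267.5], [0.0, 519.3, 213.3], [0.0, 0.0, 1.0]] [1.2129 0.3109 1.0058] [-1.4124, -2.1807, 0.8556]
side [[446.2, 0.0, 273.5], [0.0, 446.2, 206.8], [0.0, 0.0, 1.0]] [0.3088 0.6904 0.8264] [-0.506, 2.7113, -1.2178]
0.1
```

View pics/scene0.png

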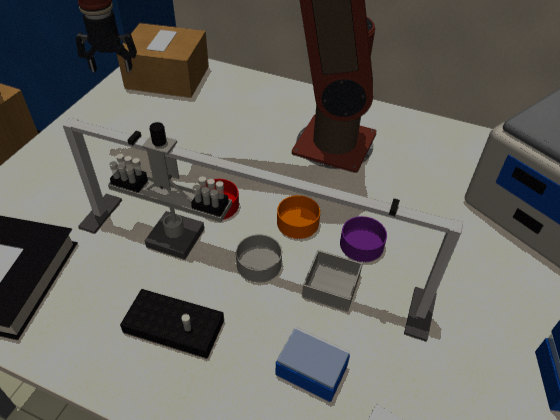

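View pics/side0.png

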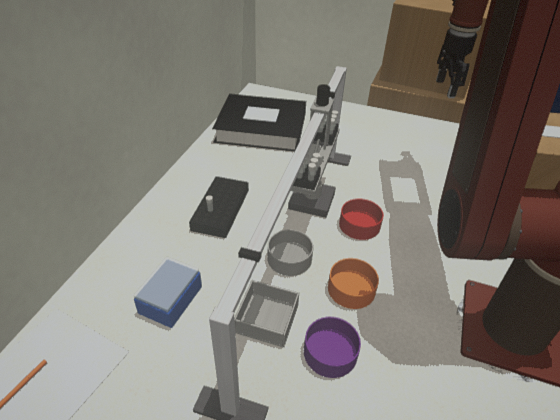

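Scene view: the plain grey round bath is at about (259,258), with orange (298,216), purple (363,238) and red (225,198) lookalikes and the square tray at (332,281). The knob is at (157,134). Side view: bath (290,252), tray (267,312), knob (323,96), and the rail runs between about (343,70) and (225,315). The grey round one is the only uncoloured round dish, so it fits. I'll confirm with enlarged crops.

Run:
```python
import cv2, numpy as np
s=cv2.imread("pics/scene0.png"); d=cv2.imread("pics/side0.png")
def c(im,x,y): return cv2.resize(im[y:y+60,x:x+80],None,fx=5,fy=5,interpolation=cv2.INTER_CUBIC)
cv2.imwrite("pics/crop1.png",np.vstack([np.hstack([c(s,220,225),c(d,250,222)]),np.hstack([c(s,120,110),c(d,283,75)])]))
```

```text
(no output)
```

View pics/crop1.png

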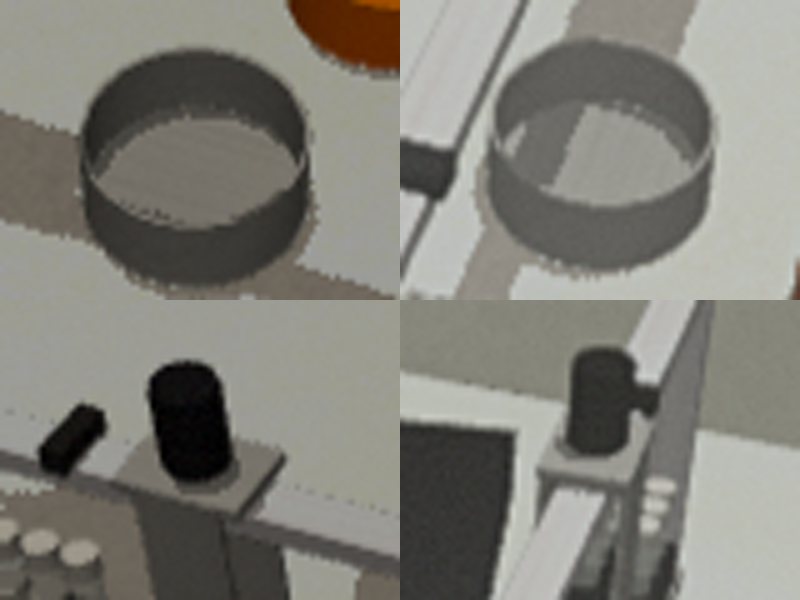

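The crop confirms an uncoloured steel round cup. The bath rim in the crop spans x 82–308 and y 48–228 (scene), and x 490–713 and y 40–208 (side). The knob is also clear, with its axis running from (185,385) to (196,462) in the scene crop.

```bash
cat > h.py <<'E'
from rig import r, snapshot, get_calibration
import cv2, numpy as np
from scipy.spatial.transform import Rotation as R
CAL={n:get_calibration(n) for n in("scene","side")}
def rot(c):
    a=np.array(c["rotation"]); return a if a.shape==(3,3) else R.from_rotvec(a).as_matrix()
def ray(n,p):
    c=CAL[n]; K=np.array(c["intrinsics"]); d=rot(c)@np.linalg.solve(K,[p[0],p[1],1.]); return np.array(c["position"]),d/np.linalg.norm(d)
def plane(n,p,z):
    o,d=ray(n,p); return o+d*(z-o[2])/d[2]
def tri(ps,qs):
    A=np.zeros((3,3));b=np.zeros(3)
    for n,p in(("scene",ps),("side",qs)):
        o,d=ray(n,p);M=np.eye(3)-np.outer(d,d);A+=M;b+=M@o
    return np.linalg.solve(A,b)
E
python3 - <<'E'
from h import *
np.set_printoptions(precision=4,suppress=True)
cr=lambda X,Y,x,y:((X+.5)/5-.5+x,(Y+.5)/5-.5+y)
S=[cr(*p,220,225) for p in((82,145),(308,155),(195,48),(195,228))]
D=[cr(*p,250,222) for p in((90,130),(313,140),(200,40),(200,208))]
for n,P in(("scene",S),("side",D)):
    W=np.array([plane(n,p,.048)[:2] for p in P]); print(n,(W[2]+W[3])/2,(W[0]+W[1])/2,np.linalg.norm(W[0]-W[1]),np.linalg.norm(W[2]-W[3]))
kt=(cr(185,85,120,110),cr(204,64,283,75)); kb=(cr(196,163,120,110),cr(198,137,283,75))
for k,z in((kt,.353),(kb,.310)): print("knob",tri(*k),plane("scene",k[0],z)[:2],plane("side",k[1],z)[:2])
# rail: fit bright strip midline
for n,a,b in(("scene",(190,158),(440,222)),("side",(305,140),(232,290))):
    im=cv2.cvtColor(cv2.imread(f"pics/{n}0.png"),cv2.COLOR_BGR2GRAY)
    for t in(0,.25,.5,.75,1):
        p=np.array(a)*(1-t)+np.array(b)*t; x,y=map(int,p)
        print(n,x,y, im[y-14:y+14,x] if n=="scene" else im[y,x-22:x+22])
E
```

```text
scene [ 0.5158 -0.0173] [ 0.5239 -0.0137] 0.1063625664310889 0.10865500437825182
side [ 0.5141 -0.0132] [ 0.5104 -0.0048] 0.10576981592124643 0.10940892186143045
knob [ 0.5245 -0.24    0.3498] [ 0.5273 -0.2379] [ 0.523  -0.2327]
knob [ 0.5248 -0.2419  0.3102] [ 0.5255 -0.2412] [ 0.5248 -0.244 ]
scene 190 158 [156 155 154 155 155 151 136 155 154 156 155 154 154 153 140  81  78  77
  87 128 155 155 153 153 152 144 100  97]
scene 252 174 [103 101 101 101 101 101 109 143 156 155 155 154 154 155 154 135  80  82
  80  84  83 102 101 101 101 102 100 102]
scene 315 190 [100  99  97  97 101 102 100 114 155 154 153 156 157 154 153 151 132  77
  77  76  78  86 104 104 102  87  60  42]
scene 377 206 [155 155 156 155 155 155 156 152 139 154 153 155 153 150 153 154 149 119
  80  79  78  90 128 154 155 157 154 150]
scene 440 222 [155 155 154 155 154 155 155 155 154 155 155 156 156 156 156 155 155 152
 124  82  83  78  89 129 155 155 155 155]
side 305 140 [125 126 126 125 123 123 122 123 124 121 122 126 112  87  54  46  79 174
 193 189 184 185 186 187 189 189 187 191 180 112  86  60  55  59  88 114
  95  63  52  53  53  84  96  87]
side 286 177 [190 188 189 190 190 189 190 190 191 189 190 189 188 189 190 190 190 181
 184 189 190 189 190 191 190 189 189 190 191 194 173 111  88  88 101 101
 102  88  63  55  57  59  61  61]
side 268 215 [191 190 190 190 189 190 189 189 191 190 191 191 190 191 190 191 181 182
 189 188 188 188 188 191 191 190 188 188 191 193 180 116 106 166 193 191
 191 190 190 191 192 178 140 136]
side 250 252 [190 189 189 191 190 189 189 190 192 192 128  63  64  66  67  71  69  67
  70  68  68  67  63  63  66  64  59  62  65  69  80  74  72  97 168 192
 192 193 192 125  81 101 119 145]
side 232 290 [190 190 189 190 190 190 191 192 189 190 191 190 190 191 189 177 189 192
 190 189 191 189 191 189 190 189 189 190 190 191 193 185 132 102 133 188
 181 160 132  88  84  85  84 106]
```

Run:
```python
from h import *
from scipy.optimize import least_squares
np.set_printoptions(precision=4,suppress=True)
E1=np.array([plane("scene",p,.3)[:2] for p in((190,158.3),(252,175.2),(315,192),(377,209),(440,225.9))])
E2=np.array([plane("side",p,.3)[:2] for p in((311.7,140),(294.4,177),(276.4,215),(241.6,290))])
print(E1,E2)
for E in(E1,E2): print(np.polyfit(E[:,1],E[:,0],1))
for n,(x0,x1,y0,y1),th in(("scene",(238,280,228,250),88),("side",(268,292,225,246),150)):
    im=cv2.GaussianBlur(cv2.cvtColor(cv2.imread(f"pics/{n}0.png"),cv2.COLOR_BGR2GRAY),(3,3),0).astype(float)
    P=[]
    for x in range(x0,x1):
        c=im[y0:y1,x]; th_=th if n=="side" else th
        i=np.where(c<th_)[0]
        if len(i) and i[0]>0: P.append((x,y0+i[0]-(th_-c[i[0]])/(c[i[0]-1]-c[i[0]])))
    W=np.array([plane(n,p,.048)[:2] for p in P])
    f=lambda q,w:np.linalg.norm(w-q[:2],axis=1)-.055
    s=least_squares(lambda q:f(q,W),[.515,-.013],loss="soft_l1",f_scale=.001); print(n,len(P),s.x,np.abs(s.fun).mean(), P[0],P[len(P)//2],P[-1])
print(r.state()["tool_pos"],r.state()["tcp_rot"])
```

```text
[[ 0.5336 -0.1627]
 [ 0.5272 -0.0245]
 [ 0.5202  0.1068]
 [ 0.5148  0.2288]
 [ 0.5088  0.3453]] [[ 0.5043 -0.0941]
 [ 0.4978  0.0411]
 [ 0.4927  0.1542]
 [ 0.484   0.3241]]
[-0.0487  0.5257]
[-0.0484  0.4998]
scene 41 [ 0.5189 -0.0164] 0.0003656550276165012 (238, np.float64(245.2173913043478)) (258, np.float64(234.83333333333334)) (278, np.float64(243.95238095238096))
side 13 [ 0.5307 -0.0039] 0.005516834586869144 (268, np.float64(233.25)) (277, np.float64(232.19444444444446)) (283, np.float64(228.28571428571428))
[ 0.2512 -0.5718  0.2523] [-3.0729 -0.645   0.0002]
```

```bash
cat >> h.py <<'E'
U=np.array([-.0485,1,0]);U/=np.linalg.norm(U); N=np.array([U[1],-U[0],0]); P0=np.array([.5127,0,0])
def onplane(p):
    o,d=ray("scene",p); w=o+d*((P0-o)@N)/(d@N); return np.array([(w-P0)@U,w[2]])
def angle(im,full=False):
    """tilt of the line through the two black tube blocks; (theta, midpoint s,z)"""
    m=(im.max(2)<45).astype(np.uint8)
    k,_,st,ce=cv2.connectedComponentsWithStats(m)
    B=[]
    for i in range(1,k):
        if st[i,4]>80:
            w=onplane(ce[i])
            if .07<w[1]<.3: B.append((w,st[i,4],ce[i]))
    if full: print([(b[0].round(3),int(b[1]),b[2].round(0)) for b in B])
    best=None
    for a in B:
        for b in B:
            d=b[0]-a[0]
            if d[0]>0:
                e=abs(np.hypot(*d)-.23)
                if e<.05 and(best is None or e<best[0]): best=(e,np.arctan2(d[1],d[0]),*((a[0]+b[0])/2))
    return best[1:] if best else (np.nan,)*3
def knob_rot():  # tool down, closing along rail
    return R.from_matrix(np.column_stack([np.cross(U,[0,0,-1]),U,[0,0,-1]])).as_rotvec()
E
python3 - <<'E'
from h import *
print(angle(cv2.imread("pics/scene0.png"),True))
print("clip",plane("scene",(130,141),.3),plane("scene",(134.5,134),.32),"knob",(np.array([.5245,-.241,0])-P0)@U,(np.array([.515,-.0155,0])-P0)@U)
t=np.array([.5245,-.241,.339])
for s in(1,-1):
    ro=R.from_rotvec([0,0,0 if s>0 else np.pi])*R.from_rotvec(knob_rot())
    for p in(t+[0,0,.1],t,t+U*.2259): print(s,r.solve_ik(list(p),list(ro.as_rotvec())))
E
```

```text
[(array([-0.343,  0.16 ]), 427, array([131., 182.])), (array([-0.135,  0.158]), 419, array([211., 206.])), (array([0.245, 0.226]), 97, array([381., 232.])), (array([0.177, 0.157]), 93, array([344., 245.]))]
(np.float64(-0.007749889761555286), np.float64(-0.23855163063530851), np.float64(0.15879391108857915))
clip [ 0.53747908 -0.3071445   0.3       ] [ 0.5333024  -0.29425465  0.32      ] knob -0.24128868103772527 -0.015593221194874165
1 [-0.56730842  0.05443866  1.36858897  0.          1.71856502 -2.18656677]
1 [-0.56730842  0.06378611  1.54096444  0.          1.5368421  -2.18656677]
1 [-0.18349522 -0.09241896  1.69548442  0.          1.53852719 -1.80275357]
-1 [-0.56730842  0.05443866  1.36858897  0.          1.71856502  0.95502589]
-1 [-0.56730842  0.06378611  1.54096444  0.          1.5368421   0.95502589]
-1 [-1.83495219e-01 -9.24189622e-02  1.69548442e+00  4.44089210e-16
  1.53852719e+00  1.33883908e+00]
```

```bash
sed -i 's/st\[i,4\]>80/st[i,4]>200/' h.py
cat >> h.py <<'E'
ROT=list((R.from_rotvec([0,0,np.pi])*R.from_rotvec(knob_rot())).as_rotvec())
E
python3 - <<'E'
from h import *
t=np.array([.5245,-.240,.339])
p=r.state()["tool_pos"]; r.line_to([p[0],p[1],.46],vel=.25)
r.gripper_to(.6)
r.reach(list(t+[0,0,.12]),ROT)
r.line_to(list(t),vel=.12)
s=r.state(); print(s["clock"],s["tool_pos"],s["ft_force"])
r.gripper_to(0.2)
s=r.state(); print(s["clock"],s["tool_pos"],s["opening"],s["grasp_force"],s["ft_force"])
im=snapshot("scene"); cv2.imwrite("pics/grip.png",im); print(angle(im,True))
cv2.imwrite("pics/grip_side.png",snapshot("side"))
E
```

```text
4.2417 [ 0.52487764 -0.24028428  0.34014209] [-0.37537982  0.53065701  0.67296276]
4.5667 [ 0.52486751 -0.24018511  0.3402951 ] 0.3375305963535903 59.49591279029846 [-0.35349871  0.56062226  4.67593532]
[(array([-0.343,  0.159]), 410, array([130., 182.])), (array([-0.135,  0.158]), 415, array([211., 206.]))]
(np.float64(-0.005233922655636335), np.float64(-0.2390832193028095), np.float64(0.15813085018136958))
```

View pics/grip.png

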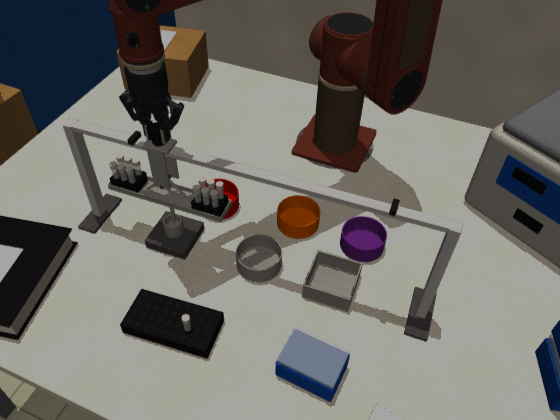

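Gripped: opening 0.34 (about 29 mm) on the knob at about (158,135), with the tool at y −0.240. The tube blocks are at (130,182) and (211,206). Next I pull the pin out of the cup and measure the swing.

```bash
cat >> h.py <<'E'
from scipy.optimize import least_squares
TH0=-.0055
def watch(n):
    D=[]
    for _ in range(n):
        t=r.state()["clock"]; a=angle(snapshot("scene")); D.append((t,a[0]-TH0,a[1],a[2]))
    return np.array(D)
def fit(D,w0=5.1,fixw=False):
    D=D[~np.isnan(D[:,1])]; t=D[:,0]; f=lambda q:q[0]*np.cos(q[2]*t)+q[1]*np.sin(q[2]*t)-D[:,1]
    def lin(w):
        A=np.column_stack([np.cos(w*t),np.sin(w*t)]); c=np.linalg.lstsq(A,D[:,1],rcond=None)[0]; return c,A@c-D[:,1]
    w=w0 if fixw else min(np.linspace(4.6,5.6,201),key=lambda w:(lin(w)[1]**2).sum())
    c,e=lin(w); return complex(c[0],-c[1]),w,e.std()   # theta=Re(Z e^{iwt})
E
python3 - <<'E'
from h import *
s=r.state(); p=np.array(s["tool_pos"]); t0=s["clock"]
np.save("p0.npy",p)
r.line_to(list(p+U*.095),vel=.12)
s=r.state(); print(t0,s["clock"],s["tool_pos"],s["ft_force"],s["qd"])
D=watch(32); np.save("D1.npy",D); print(D.round(3)); Z,w,e=fit(D); print(abs(Z),np.angle(Z),w,e)
cv2.imwrite("pics/pull.png",snapshot("scene"))
E
```

```text
4.6667 5.6083 [ 0.52021668 -0.14523332  0.34026328] [-1.28733388  1.53287445  2.92608968] [-9.66304561e-03  3.12556333e-03 -5.13269664e-03 -1.51358201e-05
 -1.66103865e-03 -6.20564432e-04]
[[ 5.608  0.214 -0.136  0.161]
 [ 5.658  0.309 -0.132  0.164]
 [ 5.708  0.385 -0.13   0.166]
 [ 5.758  0.435 -0.128  0.167]
 [ 5.808  0.46  -0.128  0.168]
 [ 5.858  0.457 -0.128  0.168]
 [ 5.908  0.429 -0.129  0.167]
 [ 5.958  0.375 -0.13   0.166]
 [ 6.008  0.3   -0.133  0.163]
 [ 6.058  0.198 -0.137  0.161]
 [ 6.108  0.091 -0.14   0.159]
 [ 6.158 -0.023 -0.145  0.157]
 [ 6.208 -0.132 -0.151  0.156]
 [ 6.258 -0.235 -0.155  0.156]
 [ 6.308 -0.316 -0.16   0.157]
 [ 6.358 -0.381 -0.163  0.158]
 [ 6.408 -0.426 -0.166  0.159]
 [ 6.458 -0.444 -0.167  0.159]
 [ 6.508 -0.437 -0.166  0.158]
 [ 6.558 -0.399 -0.164  0.158]
 [ 6.608 -0.336 -0.161  0.158]
 [ 6.658 -0.259 -0.157  0.157]
 [ 6.708 -0.171 -0.152  0.155]
 [ 6.758 -0.063 -0.147  0.157]
 [ 6.808  0.048 -0.142  0.159]
 [ 6.858  0.159 -0.137  0.161]
 [ 6.908  0.262 -0.134  0.163]
 [ 6.958  0.345 -0.131  0.165]
 [ 7.008  0.406 -0.129  0.167]
 [ 7.058  0.441 -0.128  0.167]
 [ 7.108  0.452 -0.128  0.168]
 [ 7.158  0.435 -0.128  0.167]]
0.4542114647450263 2.6762043522172623 4.93 0.004825546499023042
```

View pics/pull.png

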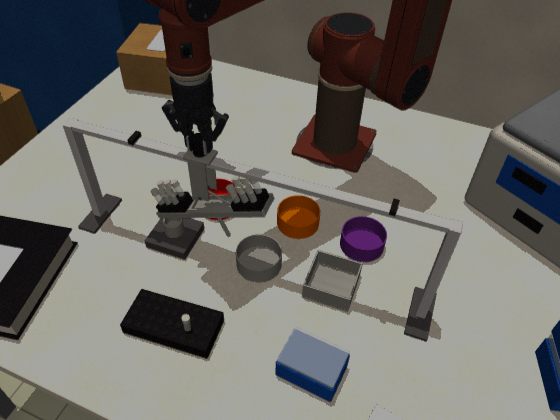

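The carrier is free of the cup and swinging cleanly: blocks near (175,200) and (250,200), cup and foot unmoved at (175,237). The fit gives amplitude 0.45 rad and w = 4.93. The next step is a forward move timed at the forward extreme, which takes out most of the swing.

```bash
cat >> h.py <<'E'
LAG=.03
def hop(d,T,Z,w,sgn):
    """move by d along rail in T, centred on the next time theta is extreme with sign sgn"""
    s=r.state(); t=s["clock"]; ph=np.angle(Z*sgn)
    k=np.ceil((w*(t+T/2+LAG+.02)+ph)/(2*np.pi)); tm=(2*np.pi*k-ph)/w
    r.sleep(tm-T/2-LAG-t)
    p=np.array(r.state()["tool_pos"]); t1=r.state()["clock"]
    q=TGT(p,d); r.line_to(list(q),vel=abs(d)/T); s=r.state()
    print("hop",d,"tm",tm,"t",t1,s["clock"],"s",(np.array(s["tool_pos"])-P0)@U)
def TGT(p,d):
    s=(p-P0)@U+d; q=P0+U*s; q[2]=.340; return q+N*OFF
OFF=(np.load("p0.npy")-P0)@N
def obs(n=28,w0=4.97):
    D=watch(n); Z,w,e=fit(D,w0,True); print("amp",abs(Z),"rms",e,"pivot s",np.nanmean(D[:,2]),"t",r.state()["clock"]); return D,Z
E
python3 - <<'E'
from h import *
Z,w,e=fit(np.load("D1.npy"))
hop(-.0156-(np.array(r.state()["tool_pos"])-P0)@U,.4,Z,w,1)
D,Z=obs(26); np.save("D2.npy",D); print(D[::3].round(3)); print(fit(D)); print(OFF)
E
```

```text
hop 0.12988971010975972 tm 8.378517808933031 t 8.15 8.7 s -0.013875452948083502
amp 0.1261901201035618 rms 0.0018022282765807504 pivot s -0.015071152609646584 t 10.0
[[ 8.7    0.039 -0.011  0.158]
 [ 8.85  -0.055 -0.017  0.157]
 [ 9.    -0.115 -0.021  0.156]
 [ 9.15  -0.118 -0.021  0.156]
 [ 9.3   -0.06  -0.018  0.156]
 [ 9.45   0.033 -0.014  0.158]
 [ 9.6    0.11  -0.011  0.159]
 [ 9.75   0.123 -0.01   0.159]
 [ 9.9    0.077 -0.012  0.158]]
((-0.07211433837547779+0.10332256134925606j), np.float64(4.949999999999999), np.float64(0.0016778350835555773))
0.0005206237726470449
```

Run:
```python
from h import *
Z,w,e=fit(np.load("D2.npy"))
d=abs(Z)/2*9.81/w**2
hop(d,.3,Z,w,1); hop(-.0156-(np.array(r.state()["tool_pos"])-P0)@U,.3,Z,w,-1)
D,Z=obs(28); np.save("D3.npy",D); print(D[::3].round(3)); print(fit(D))
im=snapshot("scene"); cv2.imwrite("pics/over.png",im)
```

```text
hop 0.0252231639166325 tm 10.983539457878534 t 10.8 11.2417 s 0.008176561150224368
hop -0.02377656115022437 tm 11.618204640421926 t 11.4417 11.9 s -0.017828635212987314
amp 0.006422836604403512 rms 0.0006132086939900229 pivot s -0.016525898960374073 t 13.3
[[ 1.190e+01 -6.000e-03 -1.700e-02  1.570e-01]
 [ 1.205e+01 -6.000e-03 -1.700e-02  1.570e-01]
 [ 1.220e+01 -3.000e-03 -1.600e-02  1.570e-01]
 [ 1.235e+01  4.000e-03 -1.600e-02  1.570e-01]
 [ 1.250e+01  5.000e-03 -1.600e-02  1.570e-01]
 [ 1.265e+01  5.000e-03 -1.600e-02  1.570e-01]
 [ 1.280e+01  2.000e-03 -1.600e-02  1.570e-01]
 [ 1.295e+01 -2.000e-03 -1.700e-02  1.570e-01]
 [ 1.310e+01 -6.000e-03 -1.700e-02  1.570e-01]
 [ 1.325e+01 -7.000e-03 -1.700e-02  1.570e-01]]
((-0.006343739302766061-0.0005030989036354792j), np.float64(5.244999999999999), np.float64(0.0006552114019019473))
```

View pics/over.png

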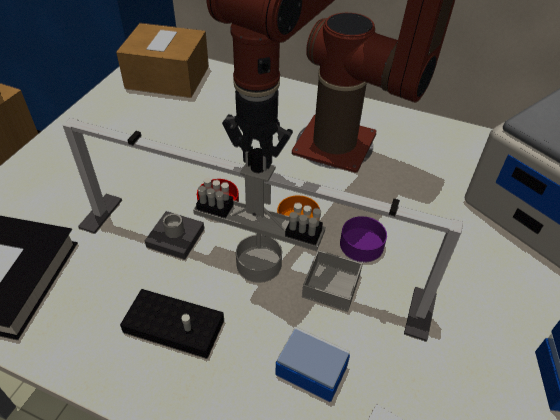

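The carrier hangs over the bath with its pin visible inside the rim at (260,242). The swing is 0.006 rad, and the pivot is about 1 mm from the bath centre along the rail. I'll hold it, release, retreat and check.

Run:
```python
from h import *
r.sleep(2.5)
r.gripper_to(.6)
p=np.array(r.state()["tool_pos"]); r.line_to(list(p+[0,0,.12]),vel=.1)
D,Z=obs(28); print(fit(D)); s=r.state(); print(s["clock"],s["ft_force"],s["opening"])
im=snapshot("scene"); cv2.imwrite("pics/end.png",im)
```

```text
amp 0.005524962383142782 rms 0.0006355559718583346 pivot s -0.016614484470264753 t 18.9417
((0.0054635264479120415-0.00044406027890359816j), np.float64(5.35), np.float64(0.0007207208818146644))
18.9417 [-0.17569919 -0.36357703  0.34299338] 0.6025026425294572
```

View pics/end.png

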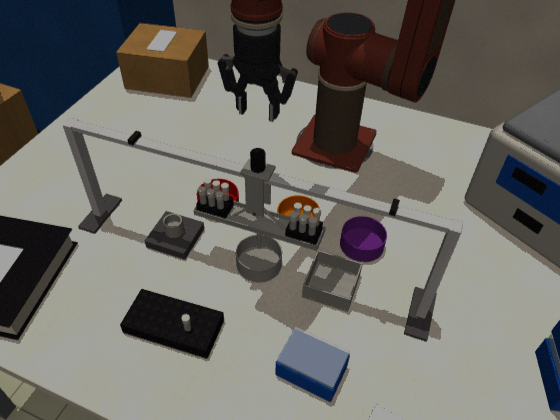

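The gripper is clear above the knob (258,160), the carrier is still over the bath at (259,258), and the cup and bystanders have not moved.

```bash
python3 -c "
from rig import r
print(r.sign_off())"
```

```text
the job is handed in; nothing more can be done
None
```

I handed the job in at about 19 s: the knob is released and the carrier hangs about 1 mm (measured along the rail) from the centre of the round steel bath, swinging about 0.006 rad, with the cup and bystanders unmoved in the last picture; the hand-in returned no verdict.

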